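Lock the decorating wheel, then twist off the jar's cap and hold it

TASK

Lock the decorating wheel: take the stop rod out of its wooden block and push it down into the narrow guide tube over the wheel's rim until its collar sits fully home on the tube, and let go of it. Then grip the jar's tight cap, twist it counter-clockwise (seen from above) just until it is free, and lift it. Finish still gripping the cap, held level and still about 3 cm above the jar's mouth, touching nothing else; the rod stays home in its tube, the wheel stays locked, and the other things are left where they are.

Things in the scene. Friction and masses are not known exactly. Their poses are not given: they have to be found in the camera images.
- stand: dark metal stand fixed on the table, about 156 mm across, carrying a 200 mm notched aluminium wheel (top 30 mm above the table). Origin: on the table under the wheel's axis; z up. The guide tube is on its -x side, 92 mm from the axis, on a post. An amber glass jar, 58 mm in diameter, stands on the wheel's axis with its foot clamped to it: jar and wheel turn together
- wheel (a joint): turn of wheel and jar on the stand, rad, counter-clockwise from above positive. Near 0 at the start, where one of 12 rim notches (15 mm wide) lies under the guide tube. The wheel spins almost freely and the tight cap would take it along, until the rod is in; then it has about 0.06 rad of play either way
- tube_mouth (a point): centre of the top of the upright steel guide tube, 74 mm above the table; bore 11 mm, flared to 18 at the mouth, 26 mm across outside, 34 mm long, open below. The rod passes through it into the wheel's notch. The jar's side is about 61 mm away
- rod: upright stop rod, 96 mm long, 50 g: steel shaft 8 mm in diameter and 58 long with a chamfered tip, a collar 24 mm across and 4 thick, above it a round dark grip 16 mm in diameter and 34 long. Origin: end of the tip; z runs up to the grip. It starts in the middle hole of the wooden block, collar on the block's top; lift it 58 mm or more straight up to clear
- rod_collar (a point): centre of the underside of the rod's collar, 58 mm above the tip; it comes to rest on tube_mouth when the rod is home
- block: wooden parking block, 50 x 90 x 62 mm high, fixed; origin under its centre; the rod's hole is at its centre (9.5 mm wide, 60 deep)
- cap: round steel twist-off cap with a ribbed edge, 62 mm in diameter, 24 high, 70 g. Origin: centre of its lower edge (96 mm above the table when on the jar), z up. Three lugs inside it sit under threads of the jar, pressed up by a springy seal with about 14 N: 0.2 to 0.4 N m to turn. The jar below is a little narrower, so fingertips may reach 25 mm below the cap's edge
- jar_rim (a point): centre of the top of the jar's glass rim, 108 mm above the table; turns with the jar. Its x axis lies along the cap's x axis when the cap is fully tight (starts 0 to 7 deg from that). Turned counter-clockwise by 42 deg (0.73 rad) on the jar, the cap is free and lifts straight off; at about 88 deg its lugs run against the next threads
- mug: white mug, 74x105x83, bystander on the far left part of the table (mm); leave it where it is
- house: white ceramic house ornament, 45x52x110, bystander at the back of the table behind the stand (mm); leave it where it is
- candle_a: tealight, 38 across and 20 high, bystander beside the right-hand soap box, towards the robot (mm); leave it where it is

How it is judged:
On the way, in this order (a step that is already met when the one before it is completed fails the run):
1. the rod is fully home in the guide tube and let go (distance between rod_collar and tube_mouth below 0.005 m and angle between rod's own z axis and vertical below 0.12 rad and contact force between the fingers and rod below 0.1 N), for 0.2 s.
2. with the rod home, the cap is turned on the jar until its lugs are out of the threads (distance between rod_collar and tube_mouth below 0.005 m and angle between rod's own z axis and vertical below 0.12 rad and angle between the x axis of cap and the x axis of jar_rim, either way round above 0.62 rad and value of joint wheel between -0.15 and 0.15 rad), for 0.1 s.
At the end, for the whole second after the job is handed in: Cap gripped, still, level within 10 degrees, lower edge 8 to 60 mm above the jar's rim, within 25 mm of its axis, resting on nothing; rod's collar within 5 mm of the tube mouth, rod upright within 7 degrees and untouched; wheel within 0.15 rad of zero (all of step 1 and value of joint wheel between -0.15 and 0.15 rad and z of cap in the frame of jar_rim between 0.008 and 0.06 m and horizontal distance between cap and jar_rim below 0.025 m and angle between cap's own z axis and vertical below 0.17 rad and contact force between the fingers and cap above 2 N and contact force between cap and stand below 0.05 N and contact force between each of the arm, the fingers and stand below 0.1 N and linear speed of cap below 0.02 m/s); the arm keeps its last pose, push and grip.
It fails at once if the mug is moved by more than 3 cm (distance of mug from where it was at the start of the episode above 0.03 m).
It fails at once if the house is moved by more than 3 cm (distance of house from where it was at the start of the episode above 0.03 m).
It fails at once if the candle_a is moved by more than 3 cm (distance of candle_a from where it was at the start of the episode above 0.03 m).
It also fails if it takes over 54 s, if anything falls off the work surface, if the arm or the gripper's body presses on something with over 40 N, if the wrist force passes 120 N, or if a joint passes its speed limit or range.

ROBOT

A 6-joint arm with a two-finger parallel gripper is mounted at the origin on a cart in front of the work surface, level with it; the furniture and walls round the work are solid. World frame = base frame: x ahead of the robot, y to its left, z up, the work surface at z = 0. Lengths are in m, angles in rad, forces in N, time in s.
With the tool pointing down it reaches from about 0.4 to 0.825 m from the base axis. Payload 7 kg.
Tool frame: the origin (TCP) lies between the finger pads; the fingertips stand 11 mm ahead of it and the grasp point (between the pads) lies 8 mm behind it; x points along the fingers, z is the direction in which the jaws open and shut, and the axes are right-handed (so a half turn about x gives the same grasp; the last joint's range is limited). The gripper opens to 88 mm and grips with 3 to 60 N. Pads are 19 mm wide; open, the fingers measure 130 mm over their backs; the gripper's body (78 mm by 193 mm) begins 47 mm behind the grasp point.
Start: joints at [-0.962, 0.359, 0.012, 0, -1.224, -0.288], TCP at [0.213, -0.641, 0.238] pointing down, gripper open.
Joint ranges: [-3.07, 3.07], [-1.43, 2.12], [-1.02, 1.25], [-3.03, 1.67], [-3.05, -0], [-3.03, 3.03]. Speed limits (rad/s): [2.39, 2.39, 3.01, 3.14, 3.14, 3.14].

INTERFACE

Orientations are given as [roll, pitch, yaw] about the fixed x, y, z axes, in that order (R = Rz(yaw) Ry(pitch) Rx(roll)).
In Python, from station import arm gives the robot as it stands.
- The arm moves only by the tool jog_arm, never from a script. Its argument "motion" is a list of rows, each an object of numbers: "dx", "dy", "dz": the shift along the tool's x, y, z in m; "twist": the turn about the tool's x in degrees. In form: [{"dx": .., "dy": .., "dz": .., "twist": ..}, ...]. A call has 1 to 20 rows; each row is the pose to reach, as a shift and turn from the pose commanded when the call began, along the tool's axes at that moment; what a row does not reach only later rows make up. A row lasts 1/12 s, in which the tool goes at most 41.7 mm and 7.16 degrees, less where a joint would pass 70% of its speed; a pose out of reach is approached as far as the arm can. A call with a gripper value outside its range is refused whole. "gripper" is the finger opening in m, from 0 to 0.0876, set as the call begins (left out, the last holds). The fingers move at their own pace and stop on an object; "newtons" is the grip in N (left out, the last holds). Time passes only in rows, so rows that repeat a pose let the fingers close. It gives the time, the measured TCP pose, the force and the opening at its end, in the units of the state.
- arm.get_state(): the state, without advancing time (a new reading comes with each control period).
- arm.grab_frame(name): name is "side" or "top" or "wrist"; returns the picture (480x640x3 uint8, red, green, blue); there is no depth.
- arm.camera_model(name): a dict with "camera_matrix" (3x3 intrinsics, pixels), "eye" and "attitude" of the camera in the world. Camera axes: x right, y down, z forward; pixel columns grow to the right and rows downward; lengths in m; the calibration is good to about 2 mm. A picture is of the moment at which its call begins: read the wrist's pose just before it. camera_model takes no time and is no camera call; for the wrist camera it gives the pose at the moment of the call.
- arm.job_done(): hands the job in, once; it reports no verdict.
The state is a dict: "t": time; "q": joint angles; "qd": joint speeds; "joint_efforts": joint torques, N m; "eef_pos": TCP position; "ee_rot": TCP orientation; "force": force on the tool from outside, world axes, zero at the start; "moment": the same for the moment, N m; "width": finger opening in m.
Only numpy, scipy, OpenCV 4.12 (cv2) and the standard library are available. Lean on these libraries where they do the work, as an engineer would, in place of code of your own. Each camera call takes 0.05 s, during which the arm holds its last target.

## Working session

There is one attempt and no reset: what is moved stays moved. The work goes in short steps, Python scripts to look and compute and a tool call to move; the robot and the scene stay as the last step left them, time stands still between calls to the robot, and variables do not carry over. Pictures are saved under pics/ and viewed, and the job is handed in when it is done.

Besides the shell and the picture viewer there is one more tool, called after "Emit:" in YAML: its name, and indented under it one key for each argument. jog_arm: Moves the arm, as the interface text tells. Its arguments: {"type":"object","properties":{"motion":{"type":"array"},"gripper":{"type":"number"},"newtons":{"type":"number"}},"required":["motion"]}

```bash
mkdir -p pics; ls
python3 - <<'E'
from station import arm
import cv2,numpy as np
s=arm.get_state();print({k:np.round(v,4).tolist() for k,v in s.items()})
for n in("side","top","wrist"):
    m=arm.camera_model(n);print(n,m)
    cv2.imwrite(f"pics/{n}0.png",arm.grab_frame(n)[:,:,::-1])
E
```

```text
pics
{'t': 0.0, 'q': [-0.9619, 0.3594, 0.011, -0.0004, -1.2241, -0.2881], 'qd': [0.0008, -0.0006, -0.0013, -0.0002, 0.0018, 0.0003], 'joint_efforts': [0.0007, -58.2715, 29.3083, 6.9979, 0.007, -0.0001], 'eef_pos': [0.2127, -0.6401, 0.2366], 'ee_rot': [0.0932, 1.5691, 1.9846], 'force': [0.9847, -0.8136, -0.6627], 'moment': [0.0281, 0.0187, -0.0221], 'width': 0.0872}
side {'camera_matrix': array([[509.47069639,   0.        , 319.74524898],
       [  0.        , 509.47069639, 235.80942533],
       [  0.        ,   0.        ,   1.        ]]), 'eye': array([-0.05551247, -0.56091234,  0.68948873]), 'attitude': array([-2.23488043,  0.01521015, -0.83489713])}
top {'camera_matrix': array([[476.37564389,   0.        , 329.56641232],
       [  0.        , 476.37564389, 242.2135397 ],
       [  0.        ,   0.        ,   1.        ]]), 'eye': array([ 0.35461038, -0.03467943,  1.20809729]), 'attitude': array([-2.98478621,  0.0041206 , -1.58615344])}
wrist {'camera_matrix': array([[367.09189463,   0.        , 321.71118196],
       [  0.        , 367.09189463, 238.80159679],
       [  0.        ,   0.        ,   1.        ]]), 'eye': array([ 0.14687997, -0.66198331,  0.38391616]), 'attitude': array([ 2.87797349e+00, -1.04303969e-03,  1.89171309e+00])}
```

View pics/side0.png

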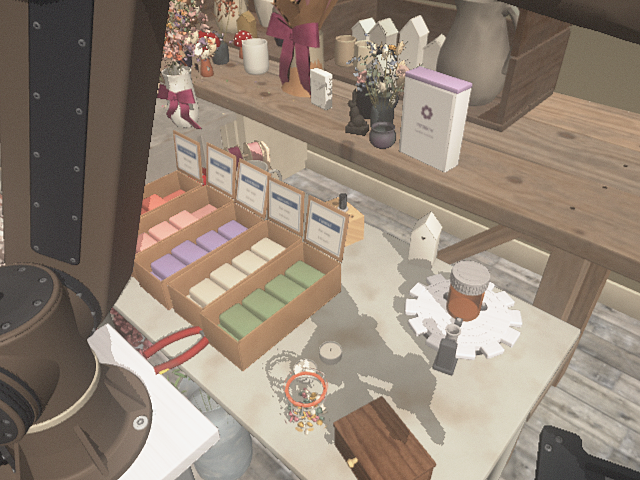

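View pics/top0.png

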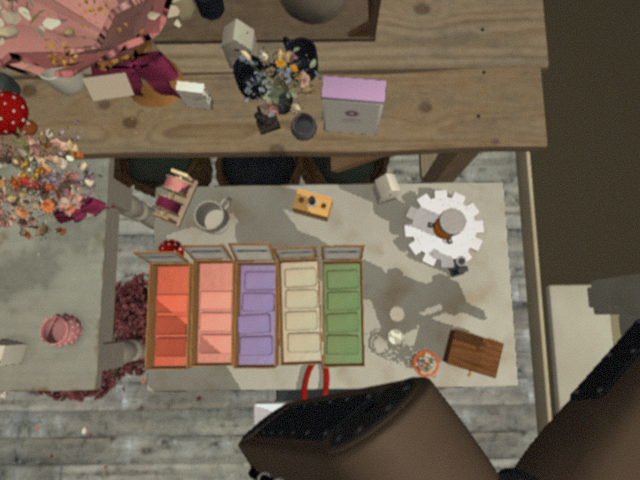

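View pics/wrist0.png

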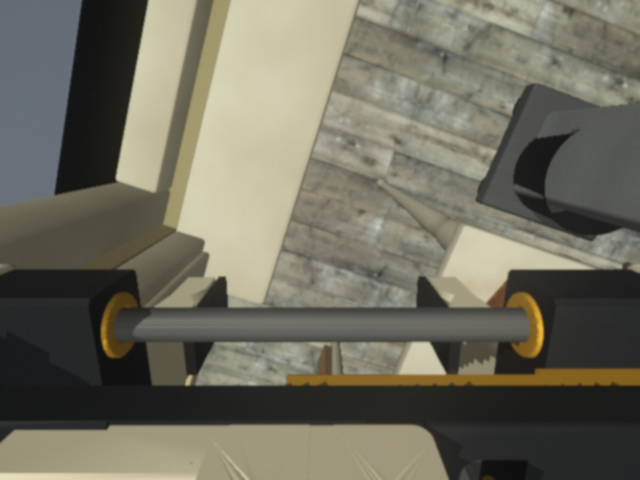

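The side view shows the wheel and jar at about (465,300), the tube at (450,345) and the block with the rod at (345,215). The top view shows the block at (313,204), the cap at (452,222) and the tube at (458,266). I'll enlarge these areas next.

```bash
cat > h.py <<'E'
from station import arm
import cv2,numpy as np
from scipy.spatial.transform import Rotation as R
def ray(n,uv,m=None):
    m=m or arm.camera_model(n)
    d=np.linalg.inv(m["camera_matrix"])@[uv[0],uv[1],1]
    return m["eye"],R.from_euler("xyz",m["attitude"]).as_matrix()@d
def atz(n,uv,z,m=None):
    e,d=ray(n,uv,m); return e+d*(z-e[2])/d[2]
def proj(n,P,m=None):
    m=m or arm.camera_model(n)
    c=R.from_euler("xyz",m["attitude"]).as_matrix().T@(np.array(P)-m["eye"])
    p=m["camera_matrix"]@c; return p[:2]/p[2]
def crop(src,out,x,y,w,h,k):
    im=cv2.imread(src)[y:y+h,x:x+w]; im=cv2.resize(im,None,fx=k,fy=k,interpolation=cv2.INTER_CUBIC)
    for i in range(0,w,10):
        cv2.line(im,(i*k,0),(i*k,6 if i%50 else 14),(0,0,255),1)
    for i in range(0,h,10):
        cv2.line(im,(0,i*k),(6 if i%50 else 14,i*k),(0,0,255),1)
    cv2.imwrite(out,im)
E
python3 - <<'E'
from h import *
crop("pics/top0.png","pics/t_a.png",380,170,130,120,6)
crop("pics/top0.png","pics/t_b.png",280,175,70,50,10)
crop("pics/side0.png","pics/s_a.png",400,250,130,130,5)
crop("pics/side0.png","pics/s_b.png",310,180,70,70,8)
print(atz("top",(452,222),.12),atz("top",(313,204),.062),atz("top",(313,185),0))
E
```

```text
[ 0.56972259 -0.31826851  0.12      ] [0.63196945 0.00666555 0.062     ] [0.69797163 0.00839597 0.        ]
```

View pics/t_a.png

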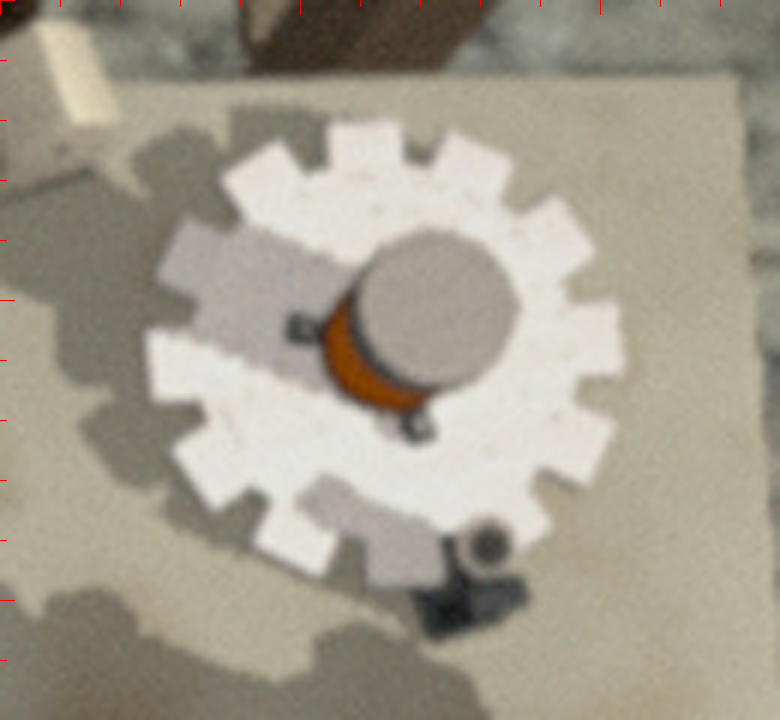

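View pics/t_b.png

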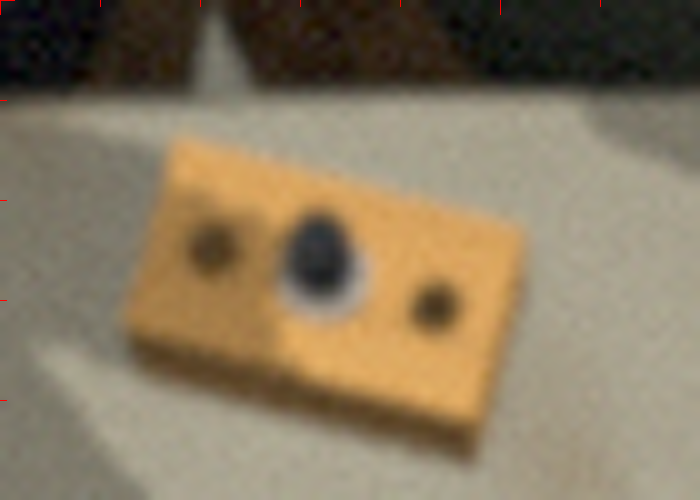

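View pics/s_a.png

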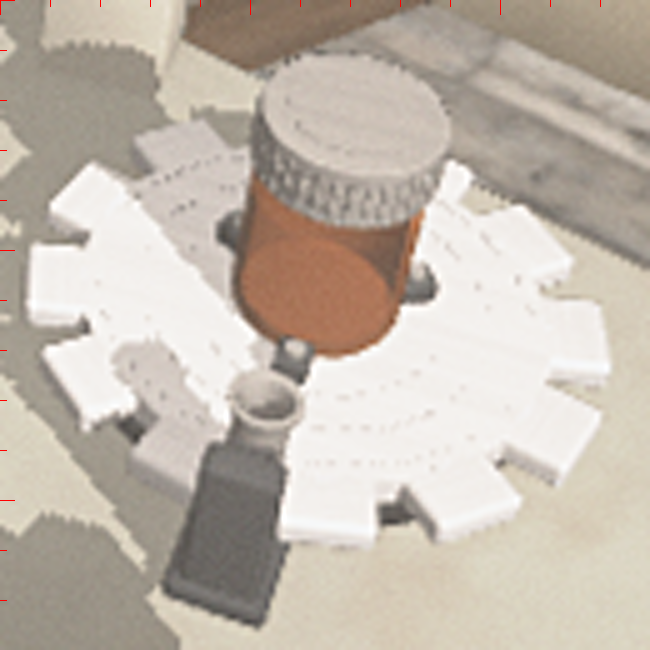

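View pics/s_b.png

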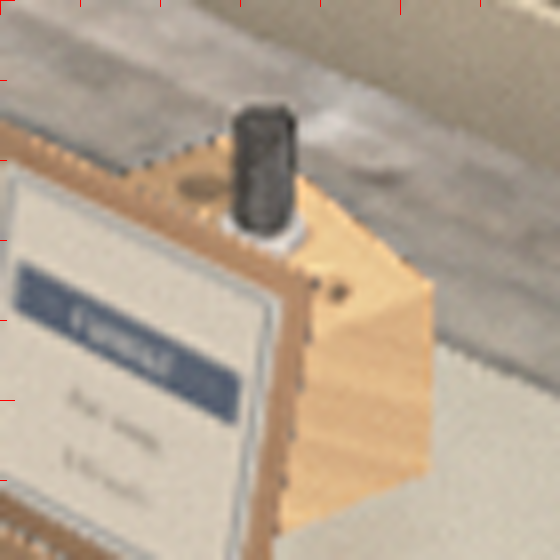

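Run:
```python
from h import *
T=lambda x,y:(380+x/6,170+y/6); B=lambda x,y:(280+x/10,175+y/10)
S=lambda x,y:(400+x/5,250+y/5); D=lambda x,y:(310+x/8,180+y/8)
p=lambda l,*a:print(l,np.round(atz(*a),4))
p("cap t","top",T(437,310),.12); p("cap s","side",S(355,117),.12)
p("wheel t","top",T(386,353),.03)
p("tube t","top",T(487,545),.074); p("tube s","side",S(267,394),.074)
for c in [(175,138),(523,235),(478,430),(127,330)]: p("blk","top",B(*c),.062)
p("holes","top",B(213,248),.062);p("holes","top",B(435,305),.062);p("collar","top",B(324,268),.066)
p("rod s top","side",D(265,117),.100); p("collar s","side",D(265,230),.064)
p("holes s","side",D(205,187),.062);p("holes s","side",D(337,292),.062)
# house, mug
p("house top","top",(387,176),.11)
```

```text
cap t [ 0.5705 -0.3202  0.12  ]
cap s [ 0.5672 -0.3213  0.12  ]
wheel t [ 0.5703 -0.3215  0.03  ]
tube t [ 0.4838 -0.3469  0.074 ]
tube s [ 0.4832 -0.3456  0.074 ]
blk [0.6713 0.0447 0.062 ]
blk [ 0.6451 -0.0412  0.062 ]
blk [ 0.5961 -0.0293  0.062 ]
blk [0.6227 0.0568 0.062 ]
holes [0.6431 0.0355 0.062 ]
holes [ 0.6278 -0.0192  0.062 ]
collar [0.6366 0.0079 0.066 ]
rod s top [0.6325 0.0083 0.1   ]
collar s [0.6328 0.0079 0.064 ]
holes s [0.6399 0.0351 0.062 ]
holes s [ 0.6257 -0.0227  0.062 ]
house top [ 0.6859 -0.1722  0.11  ]
```

The two cameras agree within about 3 mm: rod at (0.633, 0.008), tube at (0.4835, −0.346), axis at (0.569, −0.321), and tube to axis 90 mm against 92 expected. Next I'll check the obstacle heights (soap-box signs, shelf) and the tool axes.

Run:
```python
from h import *
s=arm.get_state(); M=R.from_euler("xyz",s["ee_rot"]).as_matrix(); print("tool axes cols\n",M.round(3))
print("cam off in tool",(M.T@(arm.camera_model("wrist")["eye"]-s["eef_pos"])).round(3))
def tri(a,b):
    e1,d1=ray("top",a);e2,d2=ray("side",b)
    A=np.array([d1,-d2]).T; t=np.linalg.lstsq(A,e2-e1,rcond=None)[0]
    return ((e1+d1*t[0]+e2+d2*t[1])/2).round(3),np.linalg.norm(e1+d1*t[0]-e2-d2*t[1]).round(3)
print("sign R",tri((361,250),(349,212)),"sign L",tri((321,250),(308,193)))
print("shelf z?",[ (z,atz("top",(380,152),z).round(3)) for z in (.1,.2,.3,.4)])
print("shelf box corner",tri((384,80),(473,78)),tri((378,134),(459,168)))
crop("pics/side0.png","pics/s_c.png",280,100,250,180,3)
crop("pics/top0.png","pics/t_c.png",270,60,250,220,3)
```

```text
tool axes cols
 [[-0.001 -0.949 -0.315]
 [ 0.001 -0.315  0.949]
 [-1.     0.     0.001]]
cam off in tool [-0.147  0.069  0.   ]
sign R (array([ 0.503, -0.105,  0.177]), np.float64(0.011)) sign L (array([ 0.502, -0.015,  0.179]), np.float64(0.003))
shelf z? [(0.1, array([ 0.75 , -0.159,  0.1  ])), (0.2, array([ 0.714, -0.147,  0.2  ])), (0.3, array([ 0.678, -0.136,  0.3  ])), (0.4, array([ 0.643, -0.125,  0.4  ]))]
shelf box corner (array([ 0.815, -0.146,  0.333]), np.float64(0.003)) (array([ 0.779, -0.157,  0.159]), np.float64(0.021))
```

View pics/s_c.png

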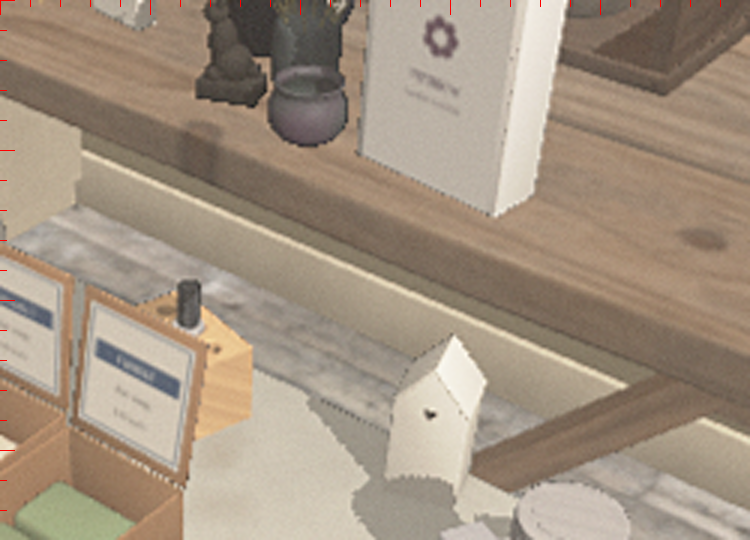

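View pics/t_c.png

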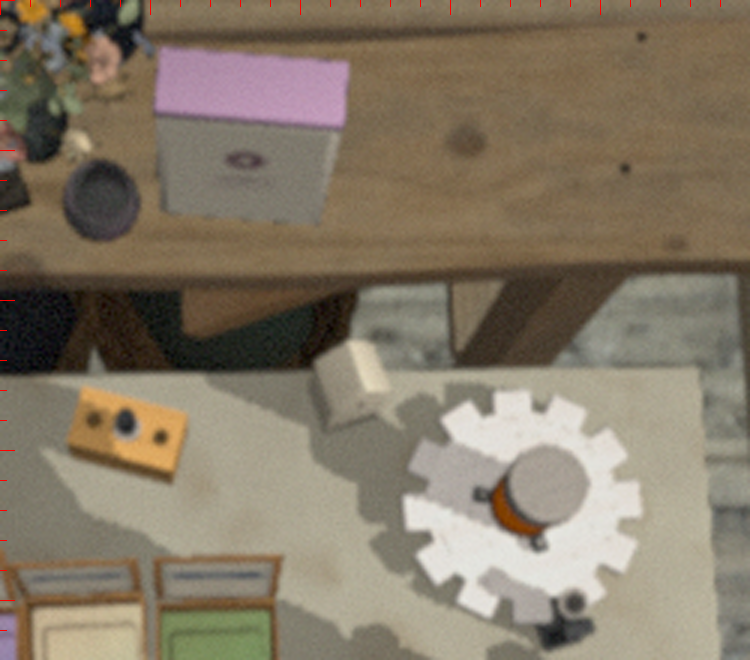

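```bash
cat >> h.py <<'E'
def tri(a,b):
    e1,d1=ray("top",a);e2,d2=ray("side",b)
    A=np.array([d1,-d2]).T; t=np.linalg.lstsq(A,e2-e1,rcond=None)[0]
    return ((e1+d1*t[0]+e2+d2*t[1])/2).round(3),np.linalg.norm(e1+d1*t[0]-e2-d2*t[1]).round(3)
def delta(P,yawdeg=None):
    "tool-frame shift and twist to world TCP P, jaw axis heading yawdeg"
    s=arm.get_state(); M=R.from_euler("xyz",s["ee_rot"]).as_matrix()
    d=M.T@(np.array(P)-s["eef_pos"]); z=M[:,2]; cur=np.degrees(np.arctan2(z[1],z[0]))
    print("dxyz",d.round(4),"jaw heading",cur.round(2),"twist",None if yawdeg is None else round(cur-yawdeg,2))
E
python3 - <<'E'
from h import *
print(tri((376.7,134),(445,171.7)),tri((325,130),(400,152)))
delta((.633,.008,.237),90)
delta((.633,.008,.14),90)
E
```

```text
(array([ 0.773, -0.145,  0.152]), np.float64(0.004)) (array([ 0.787, -0.025,  0.148]), np.float64(0.004))
dxyz [ 4.000e-04 -6.032e-01  4.826e-01] jaw heading 108.38 twist 18.38
dxyz [ 0.0974 -0.6033  0.4825] jaw heading 108.38 twist 18.38
```

Emit:
jog_arm:
  motion:
    - {"dx": 0,"dy": -0.015,"dz": 0.012,"twist": 1}
    - {"dx": 0,"dy": -0.04,"dz": 0.032,"twist": 2}
    - {"dx": 0,"dy": -0.07,"dz": 0.056,"twist": 3}
    - {"dx": 0,"dy": -0.1,"dz": 0.08,"twist": 4}
    - {"dx": 0,"dy": -0.13,"dz": 0.104,"twist": 5}
    - {"dx": 0,"dy": -0.16,"dz": 0.128,"twist": 6}
    - {"dx": 0,"dy": -0.19,"dz": 0.152,"twist": 7}
    - {"dx": 0,"dy": -0.22,"dz": 0.176,"twist": 8}
    - {"dx": 0,"dy": -0.25,"dz": 0.2,"twist": 9}
    - {"dx": 0,"dy": -0.28,"dz": 0.224,"twist": 10}
    - {"dx": 0,"dy": -0.31,"dz": 0.248,"twist": 11}
    - {"dx": 0,"dy": -0.34,"dz": 0.272,"twist": 12}
    - {"dx": 0,"dy": -0.37,"dz": 0.296,"twist": 13}
    - {"dx": 0,"dy": -0.4,"dz": 0.32,"twist": 14}
    - {"dx": 0,"dy": -0.43,"dz": 0.344,"twist": 15}
    - {"dx": 0,"dy": -0.46,"dz": 0.368,"twist": 16}
    - {"dx": 0,"dy": -0.49,"dz": 0.392,"twist": 17}
    - {"dx": 0,"dy": -0.52,"dz": 0.416,"twist": 18}
    - {"dx": 0,"dy": -0.54,"dz": 0.432,"twist": 18}
    - {"dx": 0,"dy": -0.55,"dz": 0.44,"twist": 18.4}
  gripper: 0.05

```text
t: 1.82
eef_pos: [0.5974, -0.0468, 0.237]
ee_rot: [1.479, 1.57, 3.051]
force: [0.6, -1.1, -0.5]
width: 0.05
```

Run:
```python
from h import *
delta((.633,.008,.150),90)
```

```text
dxyz [ 0.0869 -0.0358  0.0547] jaw heading 90.11 twist 0.11
```

Emit:
jog_arm:
  motion:
    - {"dx": 0.015,"dy": -0.015,"dz": 0.02}
    - {"dx": 0.03,"dy": -0.025,"dz": 0.038}
    - {"dx": 0.05,"dy": -0.033,"dz": 0.05}
    - {"dx": 0.07,"dy": -0.036,"dz": 0.055}
    - {"dx": 0.083,"dy": -0.036,"dz": 0.055}
    - {"dx": 0.087,"dy": -0.036,"dz": 0.055}
    - {"dx": 0.087,"dy": -0.036,"dz": 0.055}

```text
invalid input
```

Run:
```python
from h import *
s=arm.get_state();print(s["eef_pos"],s["ee_rot"])
m=arm.camera_model("wrist")
cv2.imwrite("pics/w1.png",arm.grab_frame("wrist")[:,:,::-1])
print(proj("wrist",(.633,.008,.1),m),proj("wrist",(.633,.008,.066),m))
import pickle;pickle.dump(m,open("m1.pkl","wb"))
```

```text
[ 0.59738596 -0.04675132  0.23695481] [1.47867544 1.57035422 3.05133065]
[387.79436778 272.27183422] [381.32479948 259.27239401]
```

View pics/w1.png

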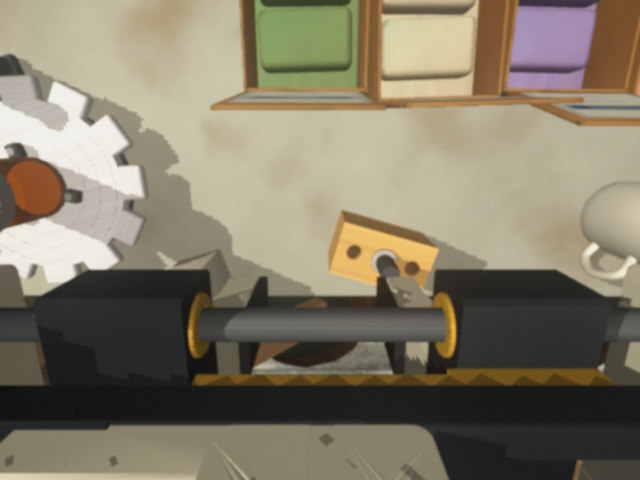

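The move was refused, probably because every row needs "twist". The wrist view shows the rod in its block at about (386,262), against a predicted (381,259). I'll refine that.

Run:
```python
from h import *
crop("pics/w1.png","pics/w1c.png",320,200,130,100,6)
```

```text
(no output)
```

View pics/w1c.png

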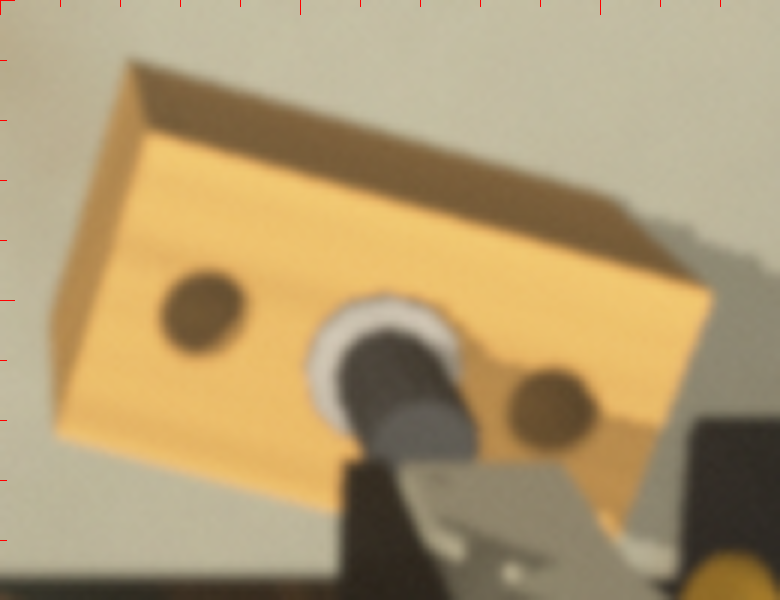

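Run:
```python
from h import *
import pickle;m=pickle.load(open("m1.pkl","rb"))
W=lambda x,y:(320+x/6,200+y/6)
for l,c,z in(("h1",(203,312),.062),("h2",(552,409),.062),("mid",(377.5,360.5),.062),("col",(384,370),.066),("grip",(423,450),.1)): print(l,atz("wrist",W(*c),z,m).round(4))
delta((.633,.0065,.150),90)
```

```text
h1 [ 0.6274 -0.0169  0.062 ]
h2 [0.6429 0.0376 0.062 ]
mid [0.6351 0.0102 0.062 ]
col [0.6353 0.0105 0.066 ]
grip [0.6354 0.0103 0.1   ]
dxyz [ 0.0868 -0.0353  0.0528] jaw heading 90.08 twist 0.08
```

Emit:
jog_arm:
  motion:
    - {"dx": 0.015,"dy": -0.015,"dz": 0.02,"twist": 0}
    - {"dx": 0.03,"dy": -0.026,"dz": 0.038,"twist": 0}
    - {"dx": 0.05,"dy": -0.034,"dz": 0.05,"twist": 0}
    - {"dx": 0.07,"dy": -0.0375,"dz": 0.056,"twist": 0}
    - {"dx": 0.083,"dy": -0.0375,"dz": 0.056,"twist": 0}
    - {"dx": 0.087,"dy": -0.0375,"dz": 0.056,"twist": 0}
    - {"dx": 0.087,"dy": -0.0375,"dz": 0.056,"twist": 0}
    - {"dx": 0.087,"dy": -0.0375,"dz": 0.056,"twist": 0}

```text
t: 2.53
eef_pos: [0.6336, 0.0057, 0.1512]
ee_rot: [-2.075, 1.57, -0.505]
force: [-0.8, 0.4, 0.3]
width: 0.0499
```

Run:
```python
from h import *
delta((.635,.0095,.081),90)
m=arm.camera_model("wrist")
cv2.imwrite("pics/w2.png",arm.grab_frame("wrist")[:,:,::-1])
crop("pics/w2.png","pics/w2c.png",200,180,240,180,3)
```

```text
dxyz [ 0.0702 -0.0014  0.0038] jaw heading 89.95 twist -0.05
```

View pics/w2c.png

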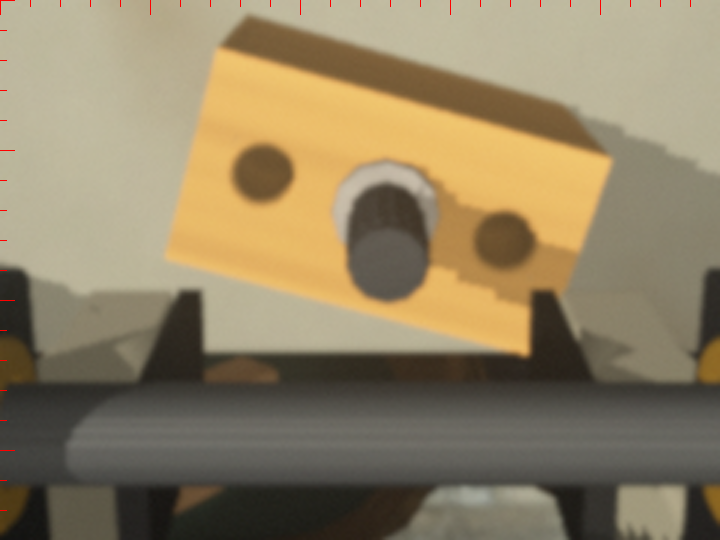

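Emit:
jog_arm:
  motion:
    - {"dx": 0.005,"dy": -0.0015,"dz": 0.004,"twist": 0}
    - {"dx": 0.02,"dy": -0.0015,"dz": 0.004,"twist": 0}
    - {"dx": 0.04,"dy": -0.0015,"dz": 0.004,"twist": 0}
    - {"dx": 0.058,"dy": -0.0015,"dz": 0.004,"twist": 0}
    - {"dx": 0.067,"dy": -0.0015,"dz": 0.004,"twist": 0}
    - {"dx": 0.07,"dy": -0.0015,"dz": 0.004,"twist": 0}
    - {"dx": 0.07,"dy": -0.0015,"dz": 0.004,"twist": 0}
    - {"dx": 0.07,"dy": -0.0015,"dz": 0.004,"twist": 0}

```text
t: 3.25
eef_pos: [0.6357, 0.0105, 0.0815]
ee_rot: [-1.499, 1.569, 0.072]
force: [0.3, 0.5, 0.9]
width: 0.05
```

Run:
```python
from h import *
delta((.635,.0097,.081),90)
print(arm.get_state()["force"])
cv2.imwrite("pics/w3.png",arm.grab_frame("wrist")[:,:,::-1])
crop("pics/w3.png","pics/w3c.png",200,180,240,180,3)
```

```text
dxyz [ 0.0005  0.0007 -0.0008] jaw heading 89.99 twist -0.01
[0.27357135 0.49626375 0.89798823]
```

View pics/w3c.png

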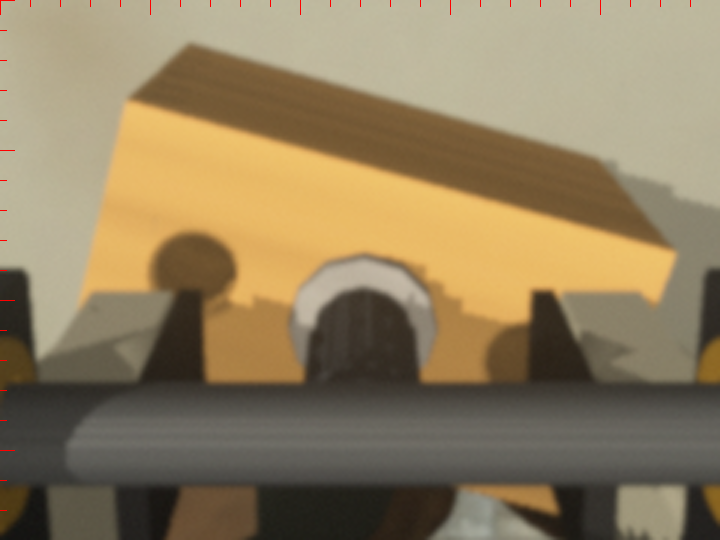

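The rod (col 363 in the crop) is centred between the fingers (366). Closing now.

Emit:
jog_arm:
  motion:
    - {"dx": 0,"dy": 0,"dz": 0,"twist": 0}
    - {"dx": 0,"dy": 0,"dz": 0,"twist": 0}
    - {"dx": 0,"dy": 0,"dz": 0,"twist": 0}
    - {"dx": 0,"dy": 0,"dz": 0,"twist": 0}
    - {"dx": 0,"dy": 0,"dz": 0,"twist": 0}
    - {"dx": 0,"dy": 0,"dz": 0,"twist": 0}
    - {"dx": 0,"dy": 0,"dz": 0,"twist": 0}
    - {"dx": 0,"dy": 0,"dz": 0,"twist": 0}
  gripper: 0.008
  newtons: 30

```text
t: 3.97
eef_pos: [0.6351, 0.0104, 0.0807]
ee_rot: [-1.8, 1.571, -0.23]
force: [-0.8, 0.7, 1.8]
width: 0.015
```

Emit:
jog_arm:
  motion:
    - {"dx": -0.003,"dy": 0,"dz": 0,"twist": 0}
    - {"dx": -0.012,"dy": 0,"dz": 0,"twist": 0}
    - {"dx": -0.025,"dy": 0,"dz": 0,"twist": 0}
    - {"dx": -0.04,"dy": 0,"dz": 0,"twist": 0}
    - {"dx": -0.055,"dy": 0,"dz": 0,"twist": 0}
    - {"dx": -0.07,"dy": 0,"dz": 0,"twist": 0}
    - {"dx": -0.082,"dy": 0,"dz": 0,"twist": 0}
    - {"dx": -0.089,"dy": 0,"dz": 0,"twist": 0}
    - {"dx": -0.09,"dy": 0,"dz": 0,"twist": 0}

```text
t: 4.72
eef_pos: [0.6358, 0.0106, 0.1726]
ee_rot: [-1.344, 1.568, 0.227]
force: [-0.0, -0.7, -0.9]
width: 0.0152
```

Run:
```python
from h import *
for p in [(.53,-.25,.171),(.4835,-.346,.171)]: delta(p,106)
print(arm.get_state()["force"])
cv2.imwrite("pics/s4.png",arm.grab_frame("side")[:,:,::-1])
crop("pics/s4.png","pics/s4c.png",280,100,130,130,5)
cv2.imwrite("pics/w4.png",arm.grab_frame("wrist")[:,:,::-1])
```

```text
dxyz [ 0.0011  0.1058 -0.2606] jaw heading 89.99 twist -16.01
dxyz [ 0.0009  0.1523 -0.3566] jaw heading 89.99 twist -16.01
[-0.02982612 -0.70657532 -0.8879805 ]
```

View pics/s4c.png

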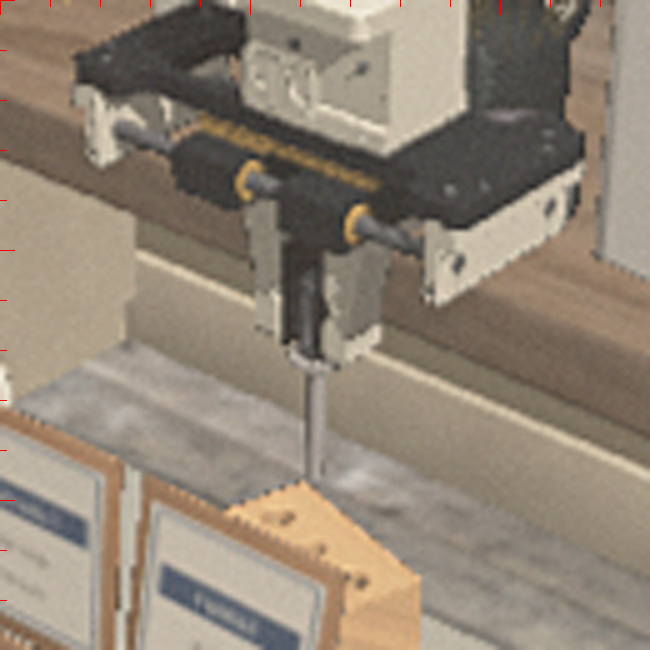

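View pics/w4.png

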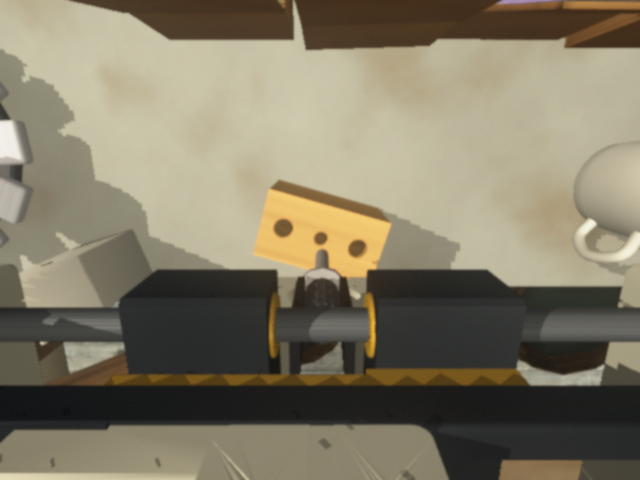

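Emit:
jog_arm:
  motion:
    - {"dx": 0,"dy": 0.004,"dz": -0.01,"twist": -0.5}
    - {"dx": 0,"dy": 0.012,"dz": -0.03,"twist": -1}
    - {"dx": 0,"dy": 0.024,"dz": -0.056,"twist": -2}
    - {"dx": 0,"dy": 0.036,"dz": -0.084,"twist": -3}
    - {"dx": 0,"dy": 0.048,"dz": -0.112,"twist": -5}
    - {"dx": 0,"dy": 0.06,"dz": -0.14,"twist": -7}
    - {"dx": 0,"dy": 0.072,"dz": -0.168,"twist": -9}
    - {"dx": 0,"dy": 0.084,"dz": -0.196,"twist": -11}
    - {"dx": 0,"dy": 0.096,"dz": -0.224,"twist": -13}
    - {"dx": 0,"dy": 0.108,"dz": -0.252,"twist": -14}
    - {"dx": 0,"dy": 0.12,"dz": -0.28,"twist": -15}
    - {"dx": 0,"dy": 0.131,"dz": -0.306,"twist": -16}
    - {"dx": 0,"dy": 0.14,"dz": -0.328,"twist": -16}
    - {"dx": 0,"dy": 0.147,"dz": -0.344,"twist": -16}
    - {"dx": 0,"dy": 0.151,"dz": -0.353,"twist": -16}
    - {"dx": 0,"dy": 0.152,"dz": -0.356,"twist": -16}
    - {"dx": 0,"dy": 0.152,"dz": -0.356,"twist": -16}
    - {"dx": 0,"dy": 0.152,"dz": -0.356,"twist": -16}

```text
t: 6.32
eef_pos: [0.483, -0.345, 0.1702]
ee_rot: [0.742, 1.57, 2.592]
force: [-0.2, 1.0, -0.9]
width: 0.0154
```

Run:
```python
from h import *
delta((.4835,-.346,.171),106)
import pickle;s=arm.get_state();m=arm.camera_model("wrist");print(s["eef_pos"],m["eye"]);pickle.dump(m,open("m5.pkl","wb"))
for n in("wrist","side","top"):cv2.imwrite(f"pics/{n}5.png",arm.grab_frame(n)[:,:,::-1])
crop("pics/wrist5.png","pics/w5c.png",240,160,160,130,5)
crop("pics/side5.png","pics/s5c.png",400,230,130,130,5)
print("tube pred",proj("wrist",(.4835,-.346,.074),m))
```

```text
dxyz [-0.0008 -0.0003 -0.0011] jaw heading 105.98 twist -0.02
[ 0.48295121 -0.34504699  0.17020075] [ 0.41628512 -0.36390422  0.31741609]
tube pred [319.80988716 244.25671442]
```

View pics/w5c.png

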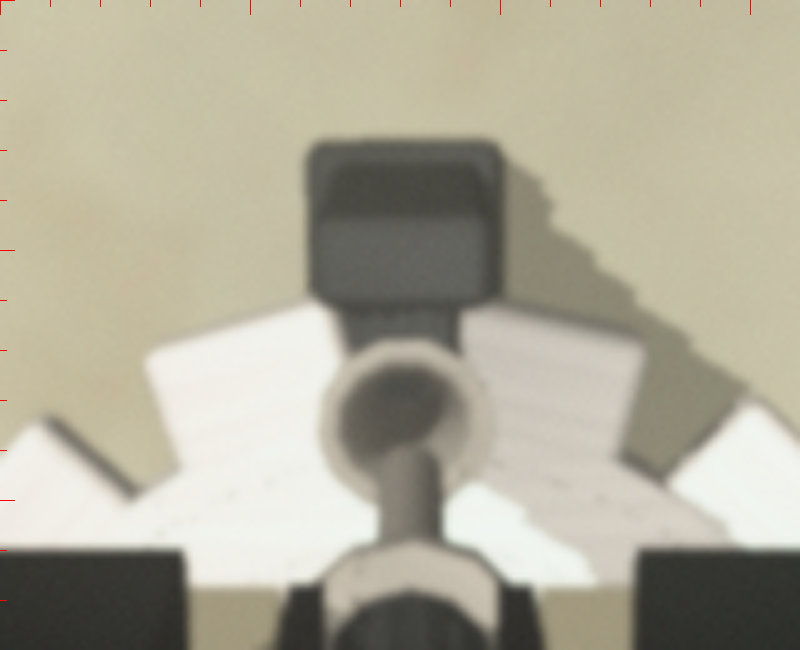

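View pics/s5c.png

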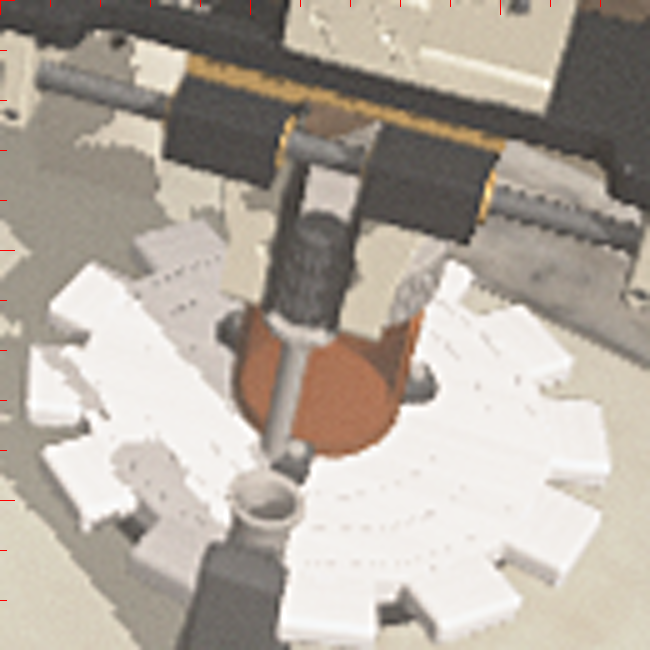

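Run:
```python
from h import *
import pickle;m=pickle.load(open("m5.pkl","rb"))
print("tube",atz("wrist",(240+408/5,160+424/5),.074,m))
s=arm.get_state();p=s["eef_pos"];M=R.from_euler("xyz",s["ee_rot"]).as_matrix()
for h,l in((-.077,"tip"),(-.019,"collar under"),(-.015,"collar top"),(.019,"grip top")):
    q=np.array([p[0],p[1],p[2]+h]); a=proj("wrist",q,m);b=proj("side",q)
    print(l,((a-[240,160])*5).round(0),((b-[400,230])*5).round(0))
print(M[:,0])
crop("pics/wrist5.png","pics/w5d.png",300,235,50,50,12)
crop("pics/side5.png","pics/s5d.png",440,265,50,70,9)
```

```text
tube [ 0.48353443 -0.34470605  0.074     ]
tip [408. 466.] [274. 450.]
collar under [408. 643.] [303. 316.]
collar top [408. 660.] [305. 306.]
grip top [408. 836.] [323. 222.]
[ 9.48257991e-05  5.10493067e-05 -9.99999994e-01]
```

View pics/w5d.png

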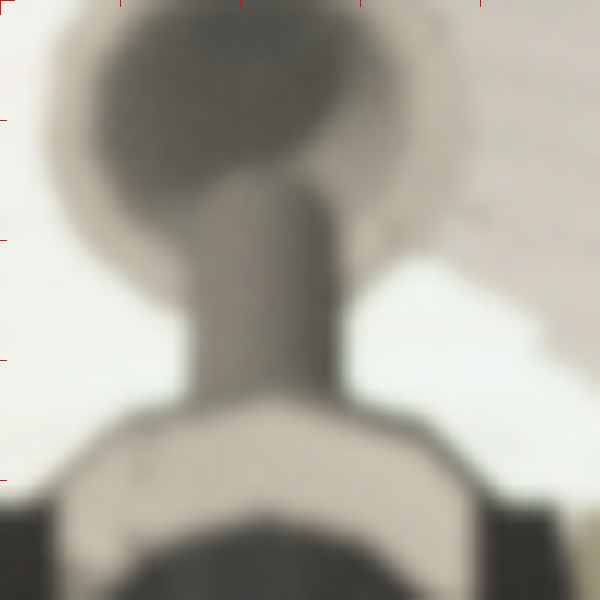

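View pics/s5d.png

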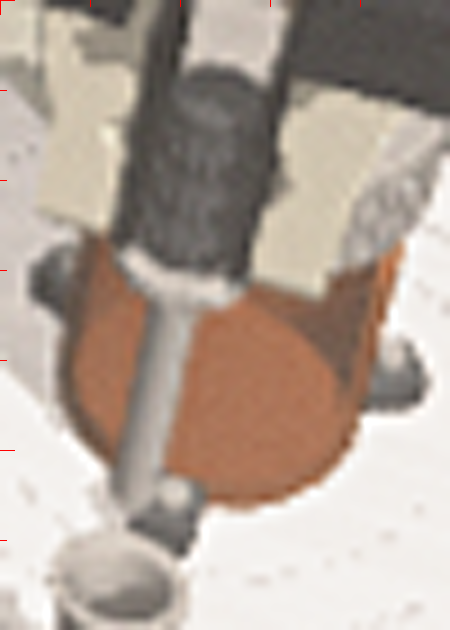

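The rod is vertical and lines up with the tube within about 0.5 mm. Descending in stages.

Emit:
jog_arm:
  motion:
    - {"dx": 0.004,"dy": -0.0005,"dz": 0,"twist": 0}
    - {"dx": 0.009,"dy": -0.0005,"dz": 0,"twist": 0}
    - {"dx": 0.014,"dy": -0.0005,"dz": 0,"twist": 0}
    - {"dx": 0.018,"dy": -0.0005,"dz": 0,"twist": 0}
    - {"dx": 0.022,"dy": -0.0005,"dz": 0,"twist": 0}
    - {"dx": 0.026,"dy": -0.0005,"dz": 0,"twist": 0}
    - {"dx": 0.03,"dy": -0.0005,"dz": 0,"twist": 0}
    - {"dx": 0.034,"dy": -0.0005,"dz": 0,"twist": 0}
    - {"dx": 0.036,"dy": -0.0005,"dz": 0,"twist": 0}
    - {"dx": 0.036,"dy": -0.0005,"dz": 0,"twist": 0}

```text
t: 7.3
eef_pos: [0.4831, -0.3453, 0.1339]
ee_rot: [0.885, 1.57, 2.734]
force: [0.6, -0.3, -1.3]
width: 0.0153
```

Run:
```python
from h import *
s=arm.get_state();print(s["eef_pos"],s["force"],s["moment"])
cv2.imwrite("pics/w6.png",arm.grab_frame("wrist")[:,:,::-1])
crop("pics/w6.png","pics/w6c.png",270,210,100,80,7)
```

```text
[ 0.48309104 -0.3453138   0.13390919] [ 0.55826404 -0.26205267 -1.25694207] [-0.03066232 -0.01428495 -0.01207721]
```

View pics/w6c.png

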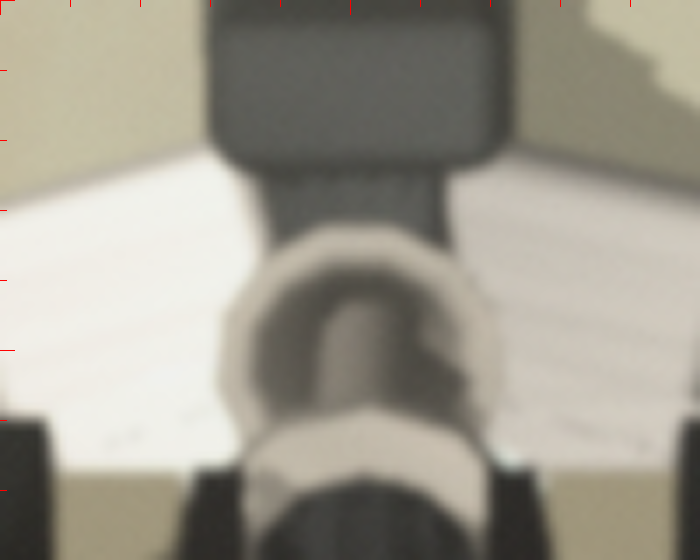

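The tip is inside the flare and centred. I'll continue down to just short of home.

Emit:
jog_arm:
  motion:
    - {"dx": 0.004,"dy": 0,"dz": 0,"twist": 0}
    - {"dx": 0.008,"dy": 0,"dz": 0,"twist": 0}
    - {"dx": 0.012,"dy": 0,"dz": 0,"twist": 0}
    - {"dx": 0.016,"dy": 0,"dz": 0,"twist": 0}
    - {"dx": 0.02,"dy": 0,"dz": 0,"twist": 0}
    - {"dx": 0.024,"dy": 0,"dz": 0,"twist": 0}
    - {"dx": 0.028,"dy": 0,"dz": 0,"twist": 0}
    - {"dx": 0.032,"dy": 0,"dz": 0,"twist": 0}
    - {"dx": 0.035,"dy": 0,"dz": 0,"twist": 0}
    - {"dx": 0.037,"dy": 0,"dz": 0,"twist": 0}
    - {"dx": 0.037,"dy": 0,"dz": 0,"twist": 0}
    - {"dx": 0.037,"dy": 0,"dz": 0,"twist": 0}

```text
t: 8.35
eef_pos: [0.4834, -0.3454, 0.0975]
ee_rot: [1.38, 1.571, -3.054]
force: [-0.4, 0.1, -0.6]
width: 0.015
```

Run:
```python
from h import *
s=arm.get_state();print(s["eef_pos"],s["force"],s["moment"])
```

```text
[ 0.48340309 -0.34541536  0.09752578] [-0.43156343  0.0632753  -0.61520812] [ 0.00783679 -0.0424809   0.04168008]
```

Emit:
jog_arm:
  motion:
    - {"dx": 0.002,"dy": 0,"dz": 0,"twist": 0}
    - {"dx": 0.004,"dy": 0,"dz": 0,"twist": 0}
    - {"dx": 0.005,"dy": 0,"dz": 0,"twist": 0}
    - {"dx": 0.006,"dy": 0,"dz": 0,"twist": 0}
    - {"dx": 0.006,"dy": 0,"dz": 0,"twist": 0}

```text
t: 8.77
eef_pos: [0.4834, -0.3454, 0.0926]
ee_rot: [-2.851, 1.57, -1.001]
force: [-2.2, 2.6, 8.4]
width: 0.0155
```

Run:
```python
from h import *
s=arm.get_state();print(s["eef_pos"],s["force"],s["moment"])
cv2.imwrite("pics/s7.png",arm.grab_frame("side")[:,:,::-1])
crop("pics/s7.png","pics/s7c.png",420,270,80,110,5)
cv2.imwrite("pics/w7.png",arm.grab_frame("wrist")[:,:,::-1])
crop("pics/w7.png","pics/w7c.png",270,210,100,80,6)
```

```text
[ 0.48343604 -0.34540177  0.09256914] [-2.17666926  2.60493651  8.39045658] [0.96278342 1.00086262 0.02641215]
```

View pics/s7c.png

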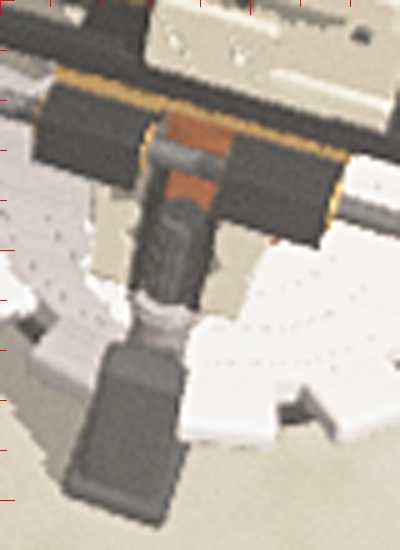

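View pics/w7c.png

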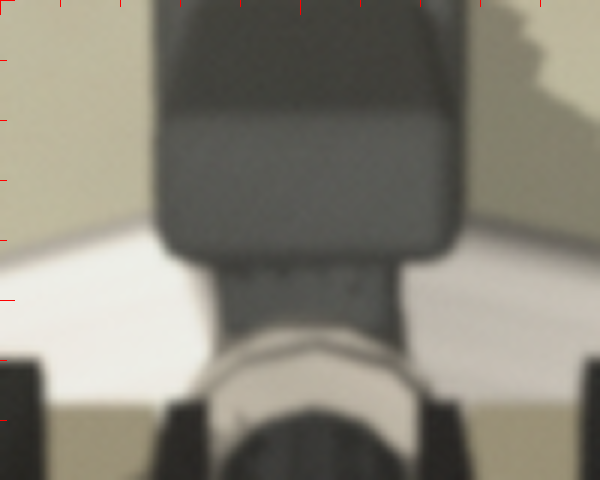

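The collar is on the tube: TCP z is 0.0926 against a predicted 0.0927, with 8 N upward. Releasing and then retreating upward.

Emit:
jog_arm:
  motion:
    - {"dx": 0,"dy": 0,"dz": 0,"twist": 0}
    - {"dx": 0,"dy": 0,"dz": 0,"twist": 0}
    - {"dx": 0,"dy": 0,"dz": 0,"twist": 0}
    - {"dx": 0,"dy": 0,"dz": 0,"twist": 0}
    - {"dx": 0,"dy": 0,"dz": 0,"twist": 0}
    - {"dx": 0,"dy": 0,"dz": 0,"twist": 0}
  gripper: 0.04

```text
t: 9.37
eef_pos: [0.4834, -0.3454, 0.0914]
ee_rot: [1.04, 1.571, 2.89]
force: [0.4, -0.1, 0.2]
width: 0.0392
```

Emit:
jog_arm:
  motion:
    - {"dx": -0.004,"dy": 0,"dz": 0,"twist": 0}
    - {"dx": -0.014,"dy": 0,"dz": 0,"twist": 0}
    - {"dx": -0.028,"dy": 0,"dz": 0,"twist": 0}
    - {"dx": -0.044,"dy": 0,"dz": 0,"twist": 0}
    - {"dx": -0.06,"dy": 0,"dz": 0,"twist": 0}
    - {"dx": -0.072,"dy": 0,"dz": 0,"twist": 0}
    - {"dx": -0.078,"dy": 0,"dz": 0,"twist": 0}
    - {"dx": -0.08,"dy": 0,"dz": 0,"twist": 0}
    - {"dx": -0.08,"dy": 0,"dz": 0,"twist": 0}

```text
t: 10.12
eef_pos: [0.4836, -0.3454, 0.1722]
ee_rot: [-2.052, 1.57, -0.203]
force: [-0.3, -0.2, -0.2]
width: 0.0399
```

Run:
```python
from h import *
import pickle
s=arm.get_state();m=arm.camera_model("wrist");pickle.dump(m,open("m8.pkl","wb"));print(s["eef_pos"],s["q"])
for n in("wrist","side"):cv2.imwrite(f"pics/{n}8.png",arm.grab_frame(n)[:,:,::-1])
crop("pics/wrist8.png","pics/w8c.png",220,130,200,160,4)
crop("pics/side8.png","pics/s8c.png",400,240,130,140,5)
delta((.57,-.3205,.172),106)
```

```text
[ 0.48356123 -0.34540127  0.17219333] [-2.91670374e-01  2.76748243e-01 -2.63005669e-01 -1.14433772e-04
 -1.02994381e+00 -1.00020252e+00]
dxyz [-0.0011 -0.0905 -0.0002] jaw heading 105.97 twist -0.03
```

View pics/w8c.png

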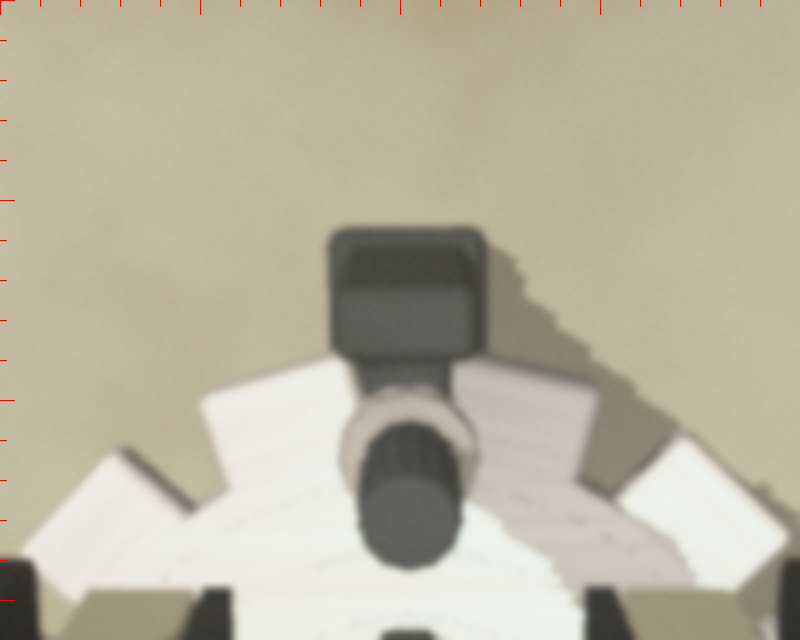

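View pics/s8c.png

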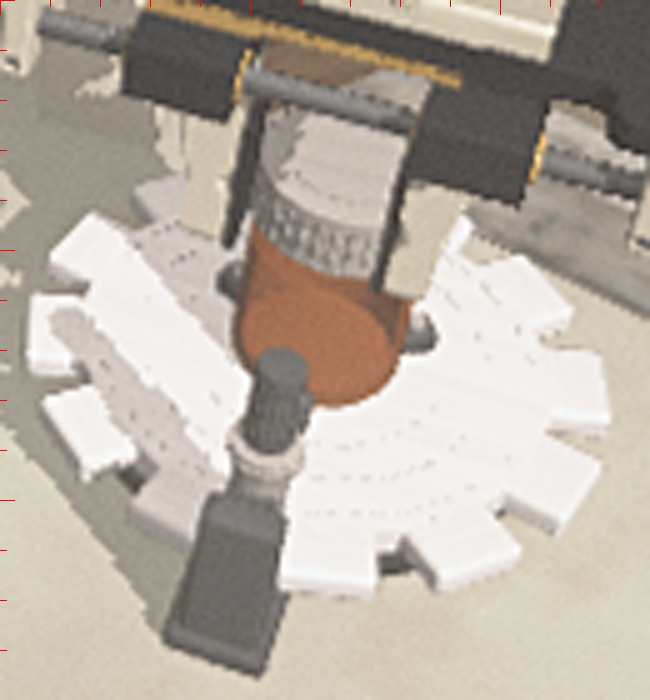

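The rod is home and upright and the gripper is clear of it. Next, over the cap with the fingers wide open.

Emit:
jog_arm:
  motion:
    - {"dx": 0,"dy": -0.006,"dz": 0,"twist": 0}
    - {"dx": 0,"dy": -0.02,"dz": 0,"twist": 0}
    - {"dx": 0,"dy": -0.04,"dz": 0,"twist": 0}
    - {"dx": 0,"dy": -0.06,"dz": 0,"twist": 0}
    - {"dx": 0,"dy": -0.077,"dz": 0,"twist": 0}
    - {"dx": 0,"dy": -0.087,"dz": 0,"twist": 0}
    - {"dx": 0,"dy": -0.091,"dz": 0,"twist": 0}
    - {"dx": 0,"dy": -0.091,"dz": 0,"twist": 0}
    - {"dx": 0,"dy": -0.091,"dz": 0,"twist": 0}
  gripper: 0.0876

```text
t: 10.97
eef_pos: [0.5705, -0.3202, 0.1711]
ee_rot: [0.973, 1.57, 2.823]
force: [-0.5, -0.5, 0.1]
width: 0.0874
```

Run:
```python
from h import *
import pickle
s=arm.get_state();m=arm.camera_model("wrist");pickle.dump(m,open("m9.pkl","wb"));print(s["eef_pos"],s["width"])
for n in("wrist","side"):cv2.imwrite(f"pics/{n}9.png",arm.grab_frame(n)[:,:,::-1])
crop("pics/wrist9.png","pics/w9c.png",220,150,200,150,4)
crop("pics/side9.png","pics/s9c.png",400,210,130,140,5)
for c in [(.5705,-.3202,.12),(.4834,-.345,.112)]: print(((proj("wrist",c,m)-[220,150])*4).round(0))
```

```text
[ 0.57054585 -0.32020406  0.17105419] 0.08743490853339266
[405. 462.]
[ 406. -208.]
```

View pics/w9c.png

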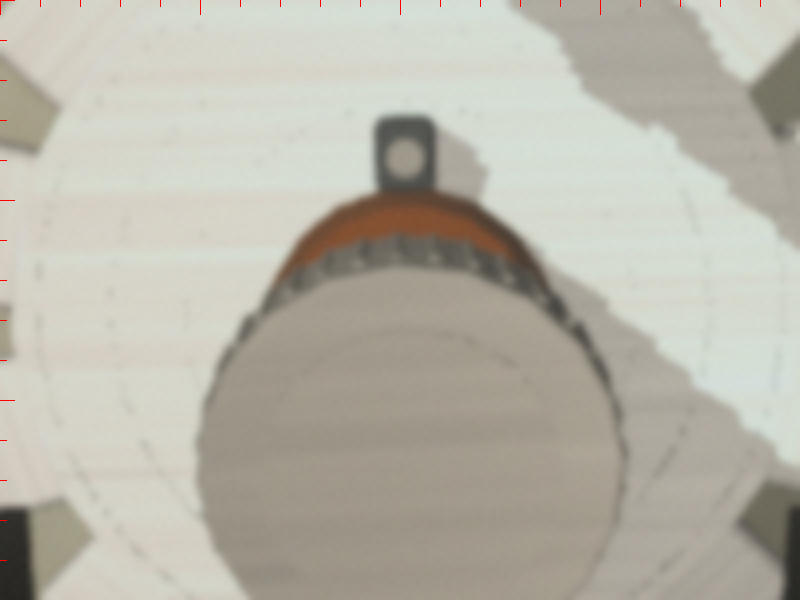

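View pics/s9c.png

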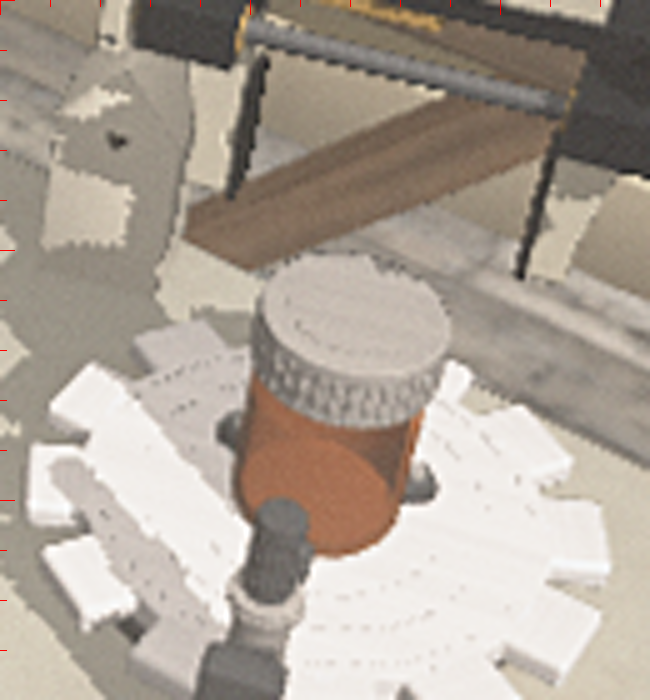

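Run:
```python
from h import *
import pickle
m=pickle.load(open("m9.pkl","rb"))
a=np.linspace(0,2*np.pi,361)
for c in [(.5705,-.3202),(.572,-.3195)]:
  for z,r in((.12,.031),(.096,.031)):
    P=np.array([(proj("wrist",(c[0]+r*np.cos(t),c[1]+r*np.sin(t),z),m)-[220,150])*4 for t in a])
    print(c,z,P.min(0).round(),P.max(0).round())
delta((.5712,-.3198,.100),106)
```

```text
(0.5705, -0.3202) 0.12 [188. 248.] [623. 660.]
(0.5705, -0.3202) 0.096 [209. 218.] [601. 593.]
(0.572, -0.3195) 0.12 [190. 260.] [624. 670.]
(0.572, -0.3195) 0.096 [211. 229.] [602. 602.]
dxyz [ 0.0715 -0.0012  0.0004] jaw heading 105.96 twist -0.04
```

Emit:
jog_arm:
  motion:
    - {"dx": 0.004,"dy": -0.0018,"dz": 0.0009,"twist": 0}
    - {"dx": 0.014,"dy": -0.0018,"dz": 0.0009,"twist": 0}
    - {"dx": 0.028,"dy": -0.0018,"dz": 0.0009,"twist": 0}
    - {"dx": 0.042,"dy": -0.0018,"dz": 0.0009,"twist": 0}
    - {"dx": 0.056,"dy": -0.0018,"dz": 0.0009,"twist": 0}
    - {"dx": 0.066,"dy": -0.0018,"dz": 0.0009,"twist": 0}
    - {"dx": 0.071,"dy": -0.0018,"dz": 0.0009,"twist": 0}
    - {"dx": 0.0715,"dy": -0.0018,"dz": 0.0009,"twist": 0}
    - {"dx": 0.0715,"dy": -0.0018,"dz": 0.0009,"twist": 0}

```text
t: 11.82
eef_pos: [0.5723, -0.3191, 0.1]
ee_rot: [1.557, 1.57, -2.877]
force: [-0.4, 1.0, 0.7]
width: 0.0878
```

Run:
```python
from h import *
s=arm.get_state();print(s["eef_pos"],s["force"],s["q"].round(3) if hasattr(s["q"],"round") else s["q"])
cv2.imwrite("pics/s10.png",arm.grab_frame("side")[:,:,::-1])
cv2.imwrite("pics/w10.png",arm.grab_frame("wrist")[:,:,::-1])
crop("pics/s10.png","pics/s10c.png",400,210,130,140,5)
```

```text
[ 0.5723245  -0.31909241  0.09996   ] [-0.36157059  1.01068211  0.72497658] [-0.211  0.437 -0.203  0.    -0.931 -1.081]
```

View pics/s10c.png

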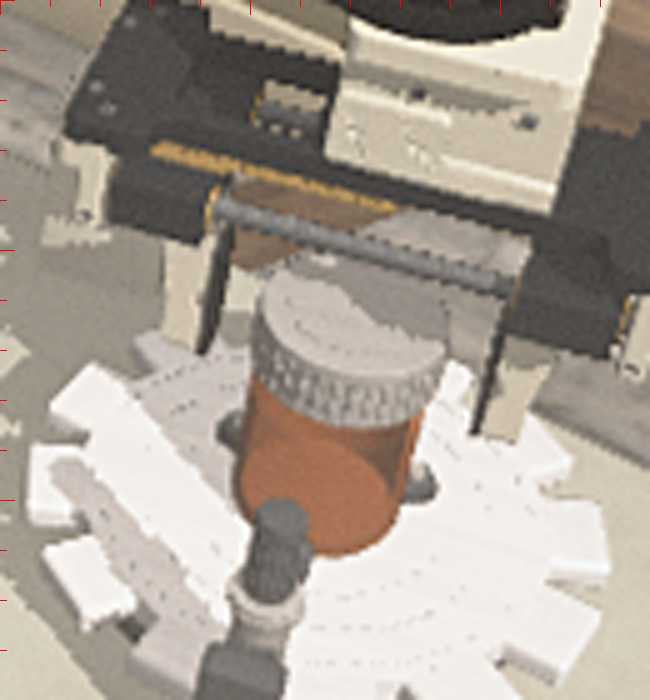

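View pics/w10.png

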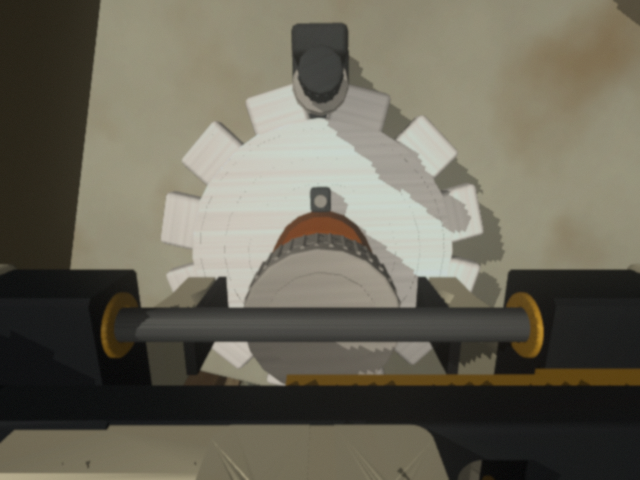

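The cap is centred between the fingers, with col 322 on both. Gripping.

Emit:
jog_arm:
  motion:
    - {"dx": 0,"dy": 0,"dz": 0,"twist": 0}
    - {"dx": 0,"dy": 0,"dz": 0,"twist": 0}
    - {"dx": 0,"dy": 0,"dz": 0,"twist": 0}
    - {"dx": 0,"dy": 0,"dz": 0,"twist": 0}
    - {"dx": 0,"dy": 0,"dz": 0,"twist": 0}
    - {"dx": 0,"dy": 0,"dz": 0,"twist": 0}
    - {"dx": 0,"dy": 0,"dz": 0,"twist": 0}
  gripper: 0.05
  newtons: 50

```text
t: 12.5
eef_pos: [0.5725, -0.3192, 0.1004]
ee_rot: [-2.624, 1.57, -0.774]
force: [-0.7, -1.3, 1.6]
width: 0.0617
```

Run:
```python
from h import *
s=arm.get_state();print(s["eef_pos"],s["force"],s["moment"],s["width"])
```

```text
[ 0.57254402 -0.31922598  0.10035162] [-0.74414372 -1.2737551   1.58496268] [-0.50823048  0.01151484 -0.04170375] 0.06166350176445137
```

Emit:
jog_arm:
  motion:
    - {"dx": 0,"dy": 0,"dz": 0,"twist": -1}
    - {"dx": 0,"dy": 0,"dz": 0,"twist": -3}
    - {"dx": 0,"dy": 0,"dz": 0,"twist": -5}
    - {"dx": 0,"dy": 0,"dz": 0,"twist": -8}
    - {"dx": 0,"dy": 0,"dz": 0,"twist": -11}
    - {"dx": 0,"dy": 0,"dz": 0,"twist": -14}
    - {"dx": 0,"dy": 0,"dz": 0,"twist": -17}
    - {"dx": 0,"dy": 0,"dz": 0,"twist": -20}

```text
t: 13.17
eef_pos: [0.5725, -0.3189, 0.1003]
ee_rot: [-1.919, 1.57, 0.283]
force: [-0.8, 0.6, 2.3]
width: 0.0614
```

Run:
```python
from h import *
s=arm.get_state();print(s["eef_pos"],s["force"],s["moment"],s["width"]);delta((.5725,-.3192,.1),106)
cv2.imwrite("pics/s11.png",arm.grab_frame("side")[:,:,::-1])
crop("pics/s11.png","pics/s11c.png",400,210,130,140,5)
```

```text
[ 0.57245959 -0.31892094  0.10033769] [-0.75644042  0.61390013  2.31670555] [ 0.06227377  0.07831646 -0.30365405] 0.06136038578708836
dxyz [ 0.0003  0.0001 -0.0002] jaw heading 126.16 twist 20.16
```

View pics/s11c.png

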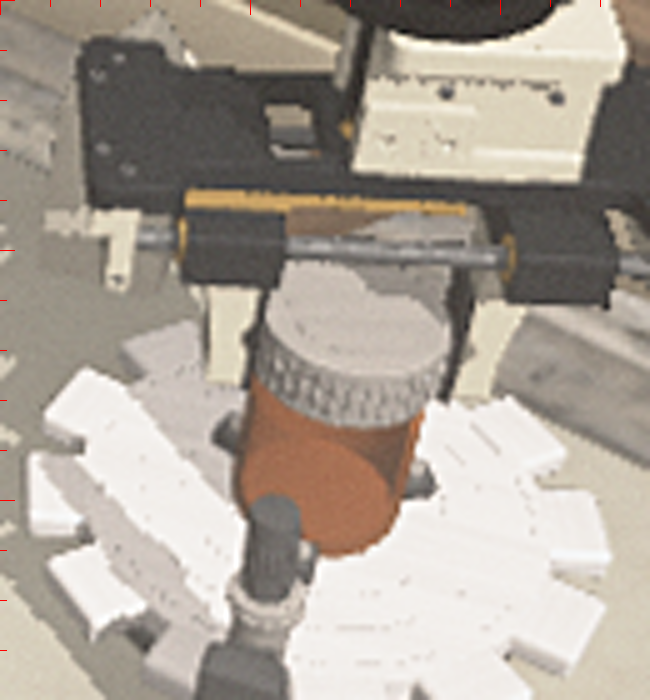

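The wheel stopped after its play and the moment is −0.30 N m, so the cap is turning on the jar. Continuing.

Emit:
jog_arm:
  motion:
    - {"dx": 0,"dy": 0,"dz": 0,"twist": -2}
    - {"dx": 0,"dy": 0,"dz": 0,"twist": -5}
    - {"dx": 0,"dy": 0,"dz": 0,"twist": -8}
    - {"dx": 0,"dy": 0,"dz": 0,"twist": -11}
    - {"dx": 0,"dy": 0,"dz": 0,"twist": -14}
    - {"dx": 0,"dy": 0,"dz": 0,"twist": -17}
    - {"dx": 0,"dy": 0,"dz": 0,"twist": -20}
    - {"dx": 0,"dy": 0,"dz": 0,"twist": -20}

```text
t: 13.88
eef_pos: [0.5727, -0.319, 0.101]
ee_rot: [-2.947, 1.57, -0.396]
force: [-1.8, 1.7, 7.1]
width: 0.0615
```

Run:
```python
from h import *
s=arm.get_state();print(s["eef_pos"],s["force"],s["moment"],s["width"]);delta((.5725,-.3192,.1),106)
```

```text
[ 0.5727181  -0.31900642  0.10100528] [-1.80171811  1.66655144  7.10692086] [ 0.48159592  0.64801163 -0.07701305] 0.0614941209322101
dxyz [0.001  0.0003 0.0001] jaw heading 146.15 twist 40.15
```

Emit:
jog_arm:
  motion:
    - {"dx": 0,"dy": 0,"dz": 0,"twist": -2}
    - {"dx": 0,"dy": 0,"dz": 0,"twist": -4}
    - {"dx": 0,"dy": 0,"dz": 0,"twist": -6}
    - {"dx": 0,"dy": 0,"dz": 0,"twist": -8}
    - {"dx": 0,"dy": 0,"dz": 0,"twist": -10}
    - {"dx": 0,"dy": 0,"dz": 0,"twist": -10}
    - {"dx": 0,"dy": 0,"dz": 0,"twist": -10}

```text
t: 14.47
eef_pos: [0.5731, -0.319, 0.1019]
ee_rot: [-3.118, 1.569, -0.396]
force: [-1.9, 2.5, 12.2]
width: 0.0615
```

Run:
```python
from h import *
s=arm.get_state();print(s["eef_pos"],s["force"],s["moment"],s["width"]);delta((.5725,-.3192,.1),106)
cv2.imwrite("pics/s12.png",arm.grab_frame("side")[:,:,::-1])
crop("pics/s12.png","pics/s12c.png",400,210,130,140,5)
```

```text
[ 0.57314383 -0.31902224  0.10194745] [-1.94101714  2.52677895 12.16228071] [ 0.97224044  0.87678933 -0.10566869] 0.0615015213039707
dxyz [0.0019 0.0004 0.0005] jaw heading 156.0 twist 50.0
```

View pics/s12c.png

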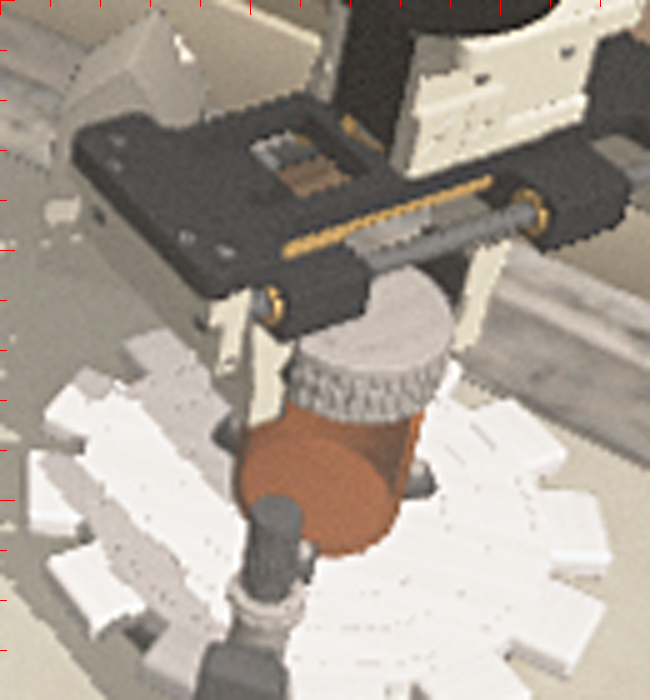

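The upward force is 12 N, so the seal is now pushing the cap into the gripper and the lugs look nearly free or free. A few degrees more, then a slow test lift.

Emit:
jog_arm:
  motion:
    - {"dx": 0,"dy": 0,"dz": 0,"twist": -2}
    - {"dx": 0,"dy": 0,"dz": 0,"twist": -4}
    - {"dx": 0,"dy": 0,"dz": 0,"twist": -4}
    - {"dx": -0.001,"dy": 0,"dz": 0,"twist": -4}
    - {"dx": -0.002,"dy": 0,"dz": 0,"twist": -4}
    - {"dx": -0.003,"dy": 0,"dz": 0,"twist": -4}
    - {"dx": -0.003,"dy": 0,"dz": 0,"twist": -4}

```text
t: 15.1
eef_pos: [0.5724, -0.3189, 0.1033]
ee_rot: [-2.426, 1.571, 0.366]
force: [-0.9, 1.3, 5.4]
width: 0.0615
```

Run:
```python
from h import *
s=arm.get_state();print(s["eef_pos"],s["force"],s["moment"],s["width"]);delta((.5725,-.3192,.1),106)
```

```text
[ 0.57241194 -0.31887044  0.10325934] [-0.9076408   1.28407176  5.38046383] [0.61923905 0.38089377 0.01309477] 0.06145669599825303
dxyz [ 0.0033  0.0003 -0.0002] jaw heading 159.97 twist 53.97
```

The upward push falls as the cap lifts and the torque is about 0, so the cap is free. Lifting.

Emit:
jog_arm:
  motion:
    - {"dx": -0.002,"dy": 0,"dz": 0,"twist": 0}
    - {"dx": -0.005,"dy": 0,"dz": 0,"twist": 0}
    - {"dx": -0.009,"dy": 0,"dz": 0,"twist": 0}
    - {"dx": -0.014,"dy": 0,"dz": 0,"twist": 0}
    - {"dx": -0.019,"dy": 0,"dz": 0,"twist": 0}
    - {"dx": -0.025,"dy": 0,"dz": 0,"twist": 0}
    - {"dx": -0.031,"dy": 0,"dz": 0,"twist": 0}
    - {"dx": -0.036,"dy": 0,"dz": 0,"twist": 0}
    - {"dx": -0.038,"dy": 0,"dz": 0,"twist": 0}
    - {"dx": -0.038,"dy": 0,"dz": 0,"twist": 0}
    - {"dx": -0.038,"dy": 0,"dz": 0,"twist": 0}
    - {"dx": -0.038,"dy": 0,"dz": 0,"twist": 0}

```text
t: 16.1
eef_pos: [0.5721, -0.3189, 0.1407]
ee_rot: [-0.097, 1.57, 2.695]
force: [-0.5, -0.4, -1.0]
width: 0.061
```

Run:
```python
from h import *
s=arm.get_state();print(s["eef_pos"],s["force"],s["moment"],s["width"],s["qd"].round(4));print(s["t"])
for n in("wrist","side","top"):cv2.imwrite(f"pics/{n}13.png",arm.grab_frame(n)[:,:,::-1])
crop("pics/side13.png","pics/s13c.png",400,210,130,140,5)
crop("pics/top13.png","pics/t13c.png",380,170,130,120,5)
crop("pics/side0.png","pics/s0c.png",400,210,130,140,5)
M=R.from_euler("xyz",s["ee_rot"]).as_matrix();print(M[:,0])
```

```text
[ 0.57214993 -0.31886637  0.14073557] [-0.45738474 -0.42605391 -1.03806661] [ 0.00818088  0.07795292 -0.06142302] 0.06100680290326025 [-0.0015  0.0034 -0.0015  0.0015  0.0021  0.0014]
16.1
[-4.97937697e-04  2.38625379e-04 -9.99999848e-01]
```

View pics/s13c.png

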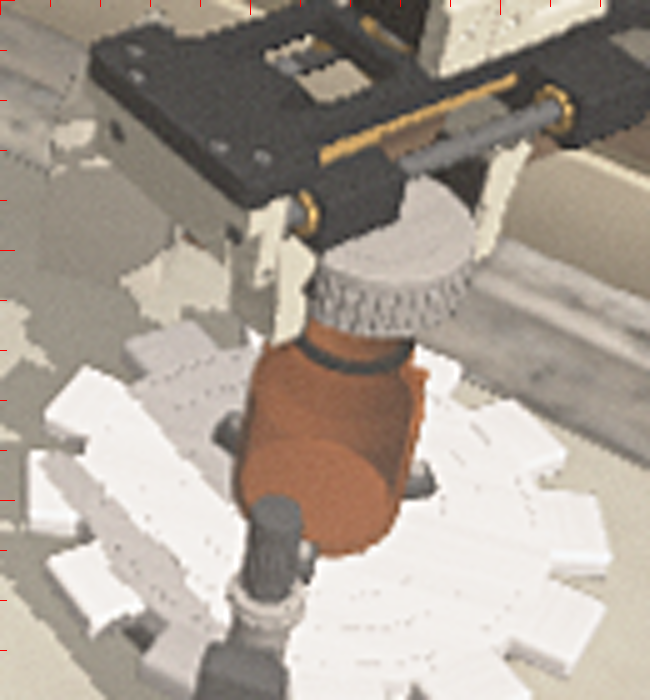

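View pics/top13.png

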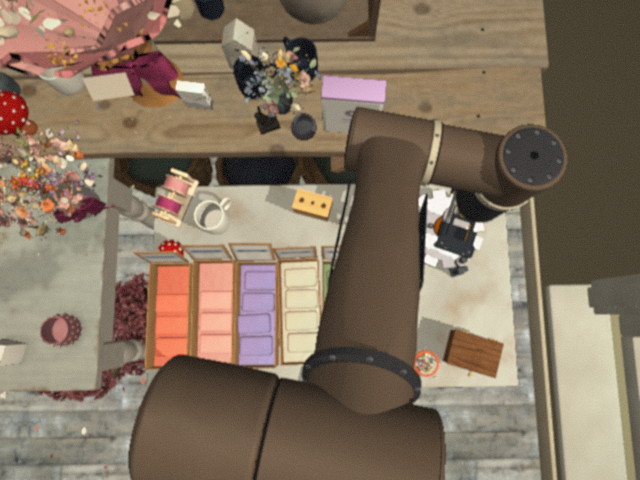

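View pics/wrist13.png

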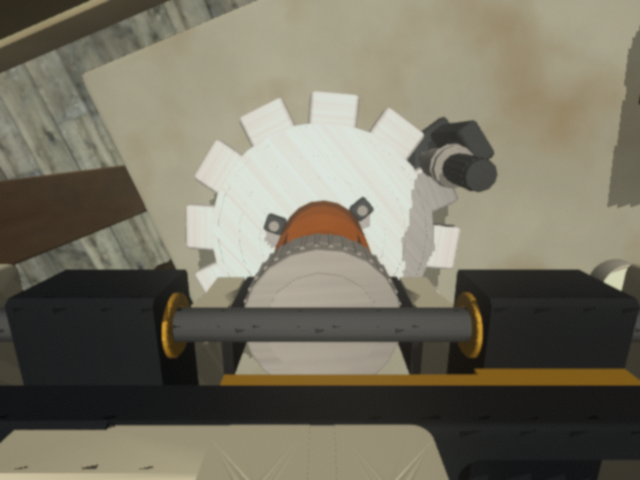

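View pics/side13.png

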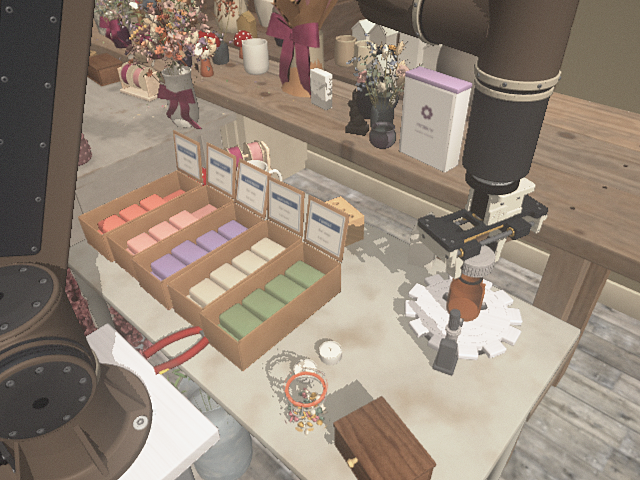

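The candle is still at (330,351). The cap is held level above the jar, with a gap showing the rim seal. The rod is upright and home in the tube. The house is hidden behind the gripper in this view, but no contact was felt. Handing in.

Run:
```python
from station import arm
print(arm.job_done()); s=arm.get_state(); print(s["t"],s["eef_pos"],s["width"],s["force"])
```

```text
the job is handed in; nothing more can be done
None
the job is handed in; nothing more can be done
```

The stop rod is home in the guide tube and released. The jar's cap is twisted free and held about 3 cm above the jar's mouth. I handed the job in at about 16 s; it gives no verdict, so this rests on my own checks.

- **Rod:** I pushed it down until the collar met the tube, at the height I expected, with about 8 N pushing back. After release, the pictures showed it upright with the collar on the tube, and it looked unchanged at the end.
- **Cap:** I turned it 54° counter-clockwise. The torque fell from 0.30 N m to about zero and the seal's upward push faded as I lifted, so the lugs were free.
- **Final hold:** The cap's lower edge is about 29 mm above the rim, taken from the gripper's height. The cap is level and near the jar's axis, and the wrist force is about 1 N. The fingers are 61 mm apart with the grip set to 50 N.
- **Wheel:** It turned only by its small play and then held, but I judged this from the pictures and did not measure the angle.
- **Other things:** The mug and candle look unmoved. The house was hidden behind the gripper in the last views; I felt no contact near it, but could not confirm by sight that it stayed put.

The cameras disagreed by 2–3 mm on positions, so I used the wrist camera for the final alignments. One move early on was refused because a value was missing; the arm did not move.

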